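# Lock the bench tool chest with its padlock

### The job

Lock up the steel tool chest: bring its lid down, swing the open padlock's shackle round until its free leg stands over its hole in the padlock body, through the slot in the lid's tongue, and press the shackle down until it clicks and stays down by itself. Don't force it: if the leg lands on metal, ease off and feel for the hole, and press no harder than the lock needs; leave the other things on the bench where they are.

Things in the scene. Friction and masses are not known exactly. Their poses are not given: they have to be found in the camera images.
- case: Grey steel tool chest, heavy, does not move: 190 deep (x) x 300 wide (y) x 102 high, plus the 3 mm lid plate (shut, its top is 105 up). Origin: centre of its underside; z up; its front, where the padlock is, faces its -x.
- heel (a point): Padlock: brass body 29 thick x 64 wide x 54 high, upright in a cradle on the chest's front. Steel shackle: U of 10 mm round bar, legs 40 apart; the heel leg never leaves the body. Point: heel leg's axis at the body's top face, 100.5 up, at x -120, y +20 of the chest; axes as the chest's. The free leg's hole, about 12 wide, is 40 from it towards -y.
- slot (a point): Middle of the slot in the lid's tongue, on its upper face (shut: x -120, y -20, z 105 of the chest). Tongue 25 wide, reaches 44 past the lid's edge; slot 13 wide (y) x 26 long (x). Under it, shut, lies the padlock's hole: the padlock sits askew in its cradle, turned stiffly about the heel leg by up to 0.15 rad, so the hole is up to 6 mm to either side along x; no reading gives this.
- lid (a joint): Lid angle in rad: 0 = shut, grows as it opens (starts 0.6 to 1.15). Hinge along the chest's y at x +97, z 102 of the chest. Stiff: the lid stays where it is left and needs 2 to 5 N on its front edge to go down.
- lid_front (a point): Middle of the lid's front edge, on its upper face, 192 from the hinge line (the lid is 306 wide). z stands square on the lid; x points from the front edge to the hinge.
- shackle: The shackle. Origin: centre of the bar at the top of the bow, midway between the legs (the bow is a half circle, 50 over its outside). z up; y points from the free leg to the heel leg; x square to the U. Fully up, origin 163.5 above the bench and the free leg's bevelled end 56 below it: 2.5 above the shut tongue, 7 above the padlock. Locked, origin 141 up.
- shackle_swing (a joint): Swing of the shackle about the heel leg, rad: 0 = free leg straight towards the chest's -y; grows as it turns out towards the chest's -x (starts 0.8 to 1.5; turns easily; closing is anticlockwise from above). It enters the hole at the angle of the askew padlock, somewhere between -0.15 and 0.15; about 0.04 off is forgiven.
- shackle_drop (a joint): How far the shackle is pressed down, m: 0 = fully up (spring, 2 to 4 N). A leg that misses the hole stops at 0.002 to 0.010. In the hole the pawl is felt from 0.013 as a bump, 10 to 13 N in all; it snaps in at 0.0225 and holds the shackle there; at 0.024 the shackle bottoms hard. Let go before the click, it springs up. Over 35 N on the lock counts as forced.
- meter_mid (a point): Bystander, leave alone: yellow multimeter lying on the bench, 150 x 76 x 38; point at its centre.
- dispenser_mid (a point): Bystander, leave alone: white round solvent dispenser, 62 across, 124 high; point at its centre.
- paste_jar_mid (a point): Bystander, leave alone: small jar with a grey cap, 38 across, 34 high; point at its centre.

How it is judged:
By the outcome, as a careful person would: the job done as asked, in the order asked, and still so for the second after the job is handed in, with the robot touching nothing.
It also fails if it takes over 64 s, if anything falls off the work surface, if the arm or the gripper's body presses on something with over 40 N, if the wrist force passes 120 N, or if a joint passes its speed limit or range.

### The arm

A 6-joint arm with a two-finger parallel gripper is mounted at the origin on the work surface. World frame = base frame: x ahead of the robot, y to its left, z up, the work surface at z = 0. Lengths are in m, angles in rad, forces in N, time in s.
With the tool pointing down it reaches from about 0.35 to 0.725 m from the base axis. Payload 4.3 kg.
Tool frame: the origin (TCP) lies at the very end of the fingers, on their centre line; the grasp point (between the pads) lies behind it (arm.grip_point_offset is the z of the grasp point in the tool frame, in m); z points along the fingers, y is the line along which they close (so a half turn about z gives the same grasp; the last joint's range is limited). The gripper opens to 85 mm and grips with 20 to 120 N. Pads are 22 mm wide; open, the fingers measure 114 mm over their backs; the gripper's body (76 mm by 85 mm) begins 54 mm behind the grasp point. The pads swing forward as they close: fully open they stand 13 mm farther back than shut.
Start: joints at [1.1, 0.377, 0.081, 1.274, 0, 1.46], TCP at [0.203, 0.538, 0.231] pointing down, gripper open.
Joint ranges: [-2.72, 2.72], [-0.84, 1.66], [-1.02, 1.22], [-1.77, 2.12], [-1.37, 1.28], [-3.14, 3.14]. Speed limits (rad/s): [2.57, 2.57, 3.14, 3.14, 3.14, 3.14].

### API

Orientations are given as a rotation vector (axis times angle).
In Python, from cell import sensors, cams, sign_off, arm gives the robot as it stands. The module is installed in compiled form; this text tells all that it offers.
- The arm moves only by the tool carry_out, never from a script. Its argument "commands" is a list of rows, each a list of 3 entries, a list of its own where there are three numbers: the opening, from 0 (shut) to 1 (fully open), then the shift along the world's x, y, z in cm, then the turn about the world's z in rad. A call has exactly 8 rows; each row is the pose to reach, as a shift and turn from the pose commanded when the call began; what a row does not reach only later rows make up. A row lasts 1/12 s, in which the tool goes at most 41.7 mm and 7.16 degrees, less where a joint would pass 70% of its speed; a pose out of reach is approached as far as the arm can. A call with a gripper value outside its range is refused whole. The fingers move at their own pace and stop on an object; the grip force is fixed at half the most. Time passes only in rows, so rows that repeat a pose let the fingers close, or fill a call up. It gives the time, the measured TCP pose, the force, the opening and the grip force at its end, in the units of the state.
- sensors.read_state(): the state, without advancing time (a new reading comes with each control period).
- cams.read_camera(name): name is "scene" or "top" or "wrist"; returns a dict with "color" (400x640x3 uint8, red, green, blue), "K" (3x3 intrinsics, pixels), "origin" and "attitude" of the camera in the world. Camera axes: x right, y up, looking along -z (the intrinsics and any distortion apply to the point x, -y, -z); pixel columns grow to the right and rows downward; lengths in m; the calibration is good to about 2 mm. A picture is of the moment at which its call begins. There is no depth.
- sign_off(): hands the job in; it is judged then, once.
The state is a dict: "time_s": time; "q": joint angles; "dq": joint speeds; "effort": joint torques, N m; "tool_pos": TCP position; "tool_rot": TCP orientation; "contact_force": force on the tool from outside, world axes, zero at the start; "wrist_torque": the same for the moment, N m; "opening": finger opening in m; "grasp_force": force on a finger pad.
Only numpy, scipy, OpenCV 4.12 (cv2) and the standard library are available. Lean on these libraries where they do the work, as an engineer would, in place of code of your own. Each camera call takes 0.05 s, during which the arm holds its last target. There are 200 camera calls.

## Working session

There is one attempt and no reset: what is moved stays moved. The work goes in short steps, Python scripts to look and compute and a tool call to move; the robot and the scene stay as the last step left them, time stands still between calls to the robot, and variables do not carry over. Pictures are saved under pics/ and viewed, at most 10 in all, crops included, and the job is handed in when it is done.

Besides the shell and the picture viewer there is one more tool, called by a JSON object that holds its "name" and its "arguments". carry_out: Moves the arm, as the interface text tells. Its arguments: {"type":"object","properties":{"commands":{"type":"array","items":{"type":"array"}}},"required":["commands"]}

```bash
mkdir -p pics && python3 - <<'E'
from cell import sensors,cams,arm
import cv2,numpy as np
np.set_printoptions(precision=4,suppress=True)
for n in("scene","top","wrist"):
    c=cams.read_camera(n); cv2.imwrite(f"pics/{n}0.png",c["color"][:,:,::-1])
    print(n,c["K"].tolist(),c["origin"],c["attitude"],[k for k in c])
    np.save(f"{n}0.npy",c["color"])
s=sensors.read_state()
for k in s: print(k,s[k])
print(arm.grip_point_offset)
E
```

```text
scene [[514.7058961516308, 0.0, 317.30516260414635], [0.0, 514.7058961516308, 204.03231684482031], [0.0, 0.0, 1.0]] [ 0.732  -0.5553  1.1347] [0.5508 0.076  0.2471] ['color', 'K', 'origin', 'attitude']
top [[482.3384753685567, 0.0, 322.4550543214602], [0.0, 482.3384753685567, 199.19924112724433], [0.0, 0.0, 1.0]] [0.3971 0.0403 1.0498] [ 0.1426 -0.1362 -1.5914] ['color', 'K', 'origin', 'attitude']
wrist [[348.92329023528634, 0.0, 318.5214190030525], [0.0, 348.92329023528634, 198.6850260819922], [0.0, 0.0, 1.0]] [0.1362 0.5636 0.3741] [-0.2488 -0.1697  1.2022] ['color', 'K', 'origin', 'attitude']
time_s 0.15
q [1.0997 0.3779 0.08   1.2744 0.     1.4605]
dq [ 0.0002 -0.0008  0.0038 -0.0006 -0.0018 -0.0021]
effort [  0.0004 -46.4036  27.017    0.0139  -0.0002  -0.    ]
tool_pos [0.2027 0.5376 0.2306]
tool_rot [-0.5635 -3.0902  0.0023]
contact_force [-0.284  -0.4825  0.146 ]
wrist_torque [0.0339 0.0007 0.0048]
grasp_force 0.0
opening 0.08536501668421896
-0.0187
```

View pics/scene0.png

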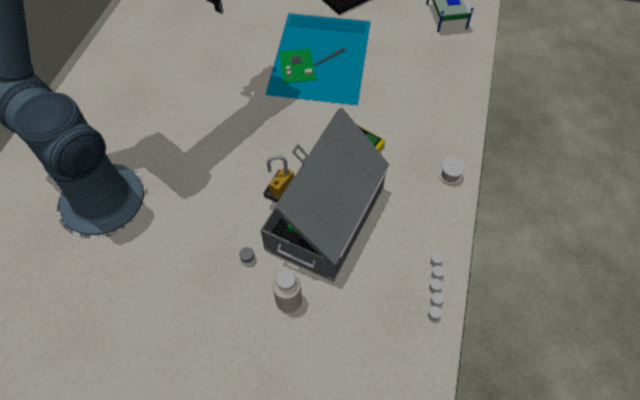

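View pics/top0.png

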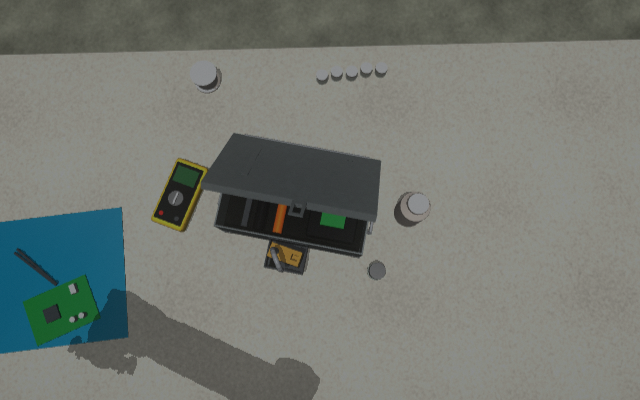

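The scene picture shows the open chest (about 325,190) with the padlock in front (280,180). The top picture shows the lid at 295,175, the tongue slot near 297,210, and the padlock at 287,257 with its shackle around 276,258. The dispenser (415,207), jar (377,270) and multimeter (180,195) stand to the sides.

```bash
cat > h.py <<'E'
import numpy as np,cv2
from scipy.spatial.transform import Rotation as R
np.set_printoptions(precision=4,suppress=True)
CAM={"top":([[482.338,0,322.455],[0,482.338,199.199],[0,0,1]],[0.3971,0.0403,1.0498],[0.1426,-0.1362,-1.5914]),
"scene":([[514.706,0,317.305],[0,514.706,204.032],[0,0,1]],[0.732,-0.5553,1.1347],[0.5508,0.076,0.2471])}
def ray(n,u,v):
    K,o,a=CAM[n];K=np.array(K)
    d=np.array([(u-K[0,2])/K[0,0],-(v-K[1,2])/K[1,1],-1.])
    return np.array(o),R.from_rotvec(a).apply(d)
def onz(n,u,v,z):
    o,d=ray(n,u,v);return o+d*(z-o[2])/d[2]
def proj(n,p):
    K,o,a=CAM[n];K=np.array(K);c=R.from_rotvec(a).inv().apply(np.array(p)-o)
    return np.array([K[0,0]*c[0]/-c[2]+K[0,2],K[1,1]*-c[1]/-c[2]+K[1,2]])
def tri(a,b):
    o1,d1=ray(*a);o2,d2=ray(*b)
    s=np.linalg.lstsq(np.c_[d1,-d2],o2-o1,rcond=None)[0]
    p,q=o1+s[0]*d1,o2+s[1]*d2;return (p+q)/2,np.linalg.norm(p-q)
E
python3 - <<'E'
import cv2,numpy as np
from cell import cams
t=np.load("top0.npy")[125:280,190:390,::-1]
s=np.load("scene0.npy")[105:280,230:400,::-1]
f=lambda i,k:cv2.resize(np.clip(i.astype(float)*1.6,0,255).astype(np.uint8),None,fx=k,fy=k,interpolation=cv2.INTER_CUBIC)
cv2.imwrite("pics/t1.png",f(t,4)[:600]);cv2.imwrite("pics/s1.png",f(s,3.4))
E
```

```text
(no output)
```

View pics/t1.png

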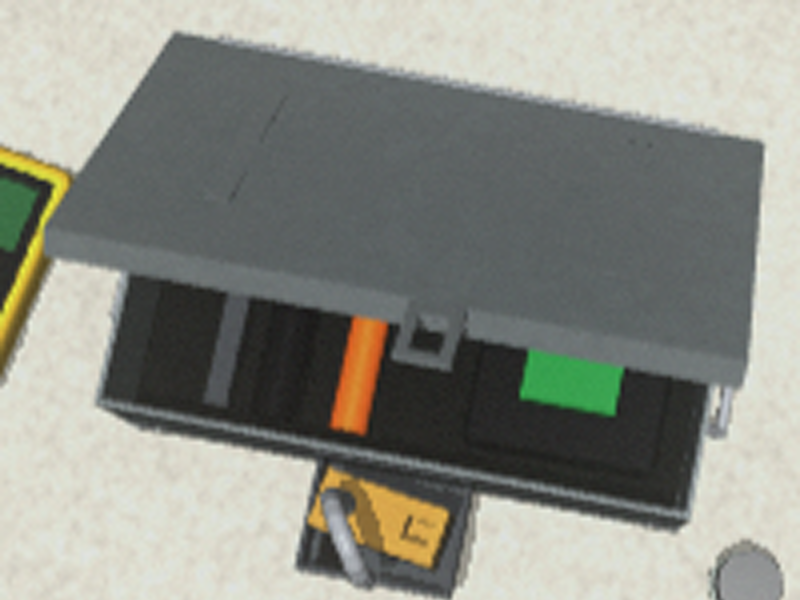

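View pics/s1.png

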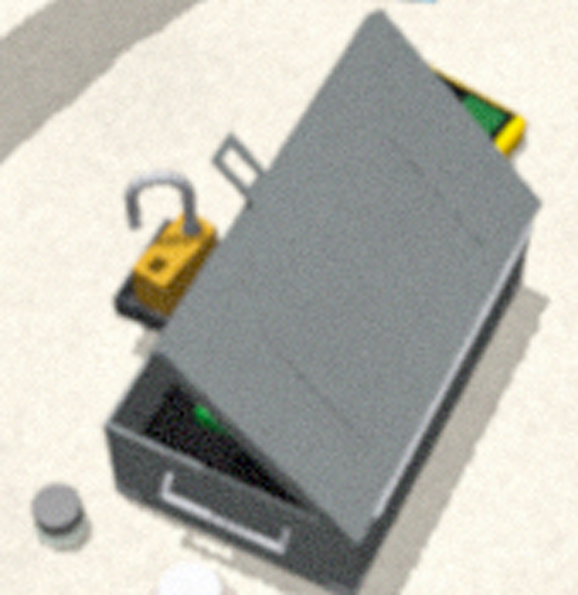

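Top crop (x4, offset 190,125): the chest's front rim corners are at (100,402) and (685,520). The lid's hinge edge runs (175,33)–(763,142), its front edge (48,236)–(745,365), the tongue slot is at (430,338), the heel near (338,497) and the bow's free end near (362,582). Scene crop (x3.4, offset 230,105): the tongue tip is at (232,138), the bow's free leg at (133,222) and the heel at (193,230).

```bash
python3 - <<'E'
from h import *
T=lambda x,y:(190+x/4-.4,125+y/4-.4); S=lambda x,y:(230+x/3.4-.35,105+y/3.4-.35)
P={}
for n,p,z in(("FL",(100,402),.102),("FR",(685,520),.102),("HL",(176,34),.105),("HR",(763,143),.105),("brassBL",(330,470),.1005),("brassBR",(449,507),.1005),("brassFR",(436,566),.1005),("brassFL",(312,527),.1005)):
    P[n]=onz("top",*T(*p),z);print(n,P[n])
e=P["FL"]-P["FR"];print("yaw front",np.arctan2(-e[0],e[1]),np.linalg.norm(e))
e=P["HL"]-P["HR"];print("yaw hinge",np.arctan2(-e[0],e[1]),np.linalg.norm(e))
yaw=.5*sum(np.arctan2(-v[0],v[1]) for v in(P["FL"]-P["FR"],P["HL"]-P["HR"]))
X=np.array([np.cos(yaw),np.sin(yaw),0]);Y=np.array([-X[1],X[0],0]);Z=np.array([0,0,1.])
F=(P["FL"]+P["FR"])/2;H=(P["HL"]+P["HR"])/2
print("depth",(H-F)@X,(H-F)@Y)
c1=F+95*.001*X;c2=H-97*.001*X;print(c1,c2)
C=(c1+c2)/2;C[2]=0
print("yaw",yaw,"C",C,"heel",C-.12*X+.02*Y,"hole",C-.12*X-.02*Y)
print("tongue tip",tri(("top",*T(425,365)),("scene",*S(232,138))))
for q in (S(160,350),):print("lid FR corner",tri(("top",*T(745,360)),("scene",*q)))
print("lid FL",tri(("top",*T(48,235)),("scene",*S(378,12))))
print("free end",tri(("top",*T(362,580)),("scene",*S(133,222))))
for h,p in(("heel.1005",C-.12*X+.02*Y+.1005*Z),("heelup .14",C-.12*X+.02*Y+.14*Z)):
    print(h,(proj("top",p)-[189.6,124.6])*4,(proj("scene",p)-[229.65,104.65])*3.4)
hp=C+.097*X+.102*Z
for q in(.6,.7,.8,.9,1.,1.1):
    p=hp-.192*np.cos(q)*X+.192*np.sin(q)*Z+.003*(np.cos(q)*Z+np.sin(q)*X)
    print(q,p,[(((proj("top",p+s*.153*Y)-[189.6,124.6])*4).round(),((proj("scene",p+s*.153*Y)-[229.65,104.65])*3.4).round()) for s in(1,-1)])
E
```

```text
FL [0.52   0.2568 0.102 ]
FR [ 0.4547 -0.0303  0.102 ]
HL [0.7078 0.2201 0.105 ]
HR [ 0.6426 -0.0767  0.105 ]
brassBL [0.4836 0.1433 0.1005]
brassBR [0.464  0.085  0.1005]
brassFR [0.4355 0.0919 0.1005]
brassFL [0.4559 0.1523 0.1005]
yaw front -0.2237659759867773 0.29444334933284416
yaw hinge -0.2161797455240004 0.30382652628466816
depth 0.1924343303568621 0.0004372492959246778
[0.58   0.0925 0.102 ] [0.5806 0.0929 0.105 ]
yaw -0.21997286075538885 C [0.5803 0.0927 0.    ] heel [0.4676 0.1384 0.    ] hole [0.4588 0.0994 0.    ]
tongue tip (array([0.513 , 0.0876, 0.2749]), np.float64(0.00824929223886918))
lid FR corner (array([ 0.5113, -0.0488,  0.2411]), np.float64(0.0036849619769600194))
lid FL (array([0.5746, 0.2489, 0.237 ]), np.float64(0.002219552896163058))
free end (array([0.4275, 0.1264, 0.1062]), np.float64(0.004369785506278418))
heel.1005 [340.1687 502.438 ] [194.3155 223.8779]
heelup .14 [331.4555 496.4106] [191.1912 191.2954]
0.6 [0.522  0.1058 0.2129] [(array([ 48., 291.]), array([353.,  23.])), (array([731., 425.]), array([133., 358.]))]
0.7 [0.5335 0.1032 0.228 ] [(array([ 46., 259.]), array([369.,  14.])), (array([739., 394.]), array([148., 353.]))]
0.8 [0.5465 0.1003 0.2418] [(array([ 45., 223.]), array([388.,   7.])), (array([748., 359.]), array([166., 350.]))]
0.9 [0.5608 0.0971 0.2543] [(array([ 46., 183.]), array([408.,   2.])), (array([757., 321.]), array([186., 348.]))]
1.0 [0.5762 0.0936 0.2652] [(array([ 48., 141.]), array([430.,  -1.])), (array([767., 280.]), array([208., 349.]))]
1.1 [0.5926 0.09   0.2745] [(array([52., 97.]), array([454.,  -3.])), (array([776., 236.]), array([233., 352.]))]
```

Everything agrees: chest yaw about -0.22, heel (0.468, 0.138), lid about 0.77, swing about 1.06, and the padlock askew by about +0.1. I'll shut the lid first, moving over it with the fingers closed.

{"name": "carry_out", "arguments": {"commands": [[0, [2, -3, 2], 0], [0, [6, -9, 4], 0.03], [0, [10, -15, 6], 0.06], [0, [14, -21, 7], 0.09], [0, [18, -27, 7], 0.12], [0, [21, -31.5, 7], 0.14], [0, [24, -36, 7], 0.14], [0, [27, -40.5, 7], 0.14]]}}

```text
time_s: 0.82
tool_pos: [0.3829, 0.2672, 0.2945]
tool_rot: [0.345, 3.122, 0.0]
contact_force: [0.7, 0.4, -0.2]
opening: -0.0003
grasp_force: 0.0
```

{"name": "carry_out", "arguments": {"commands": [[0, [3, -4.5, 0], 0], [0, [5, -7.5, 0], 0], [0, [6.3, -9.7, -1], 0], [0, [6.3, -9.7, -2], 0], [0, [6.3, -9.7, -2.5], 0], [0, [6.3, -9.7, -3], 0], [0, [6.3, -9.7, -3], 0], [0, [6.3, -9.7, -3], 0]]}}

```text
time_s: 1.48
tool_pos: [0.4446, 0.1728, 0.2643]
tool_rot: [-0.343, -3.122, -0.0]
contact_force: [-0.2, -0.1, -0.9]
opening: -0.0001
grasp_force: 0.0
```

{"name": "carry_out", "arguments": {"commands": [[0, [0, 0, 3], 0], [0, [0, 0, 6.5], 0], [0, [2, -3, 6.5], 0], [0, [4, -6, 6.5], 0], [0, [6, -9, 6.5], 0], [0, [8, -12, 6.5], 0], [0, [9.1, -13.7, 5], 0], [0, [9.1, -13.7, 2], 0]]}}

```text
time_s: 2.15
tool_pos: [0.5411, 0.0324, 0.2873]
tool_rot: [0.349, 3.112, -0.001]
contact_force: [1.8, 0.7, 0.0]
opening: -0.0
grasp_force: 0.0
```

{"name": "carry_out", "arguments": {"commands": [[0, [0, 0, -2.5], 0], [0, [0, 0, -4], 0], [0, [-0.3, 0.1, -5], 0], [0, [-1, 0.2, -6], 0], [0, [-1.7, 0.4, -7], 0], [0, [-2.3, 0.5, -8], 0], [0, [-2.8, 0.6, -9], 0], [0, [-3.3, 0.7, -10], 0]]}}

```text
time_s: 2.82
tool_pos: [0.5037, 0.0432, 0.1853]
tool_rot: [0.342, 3.12, 0.001]
contact_force: [-0.5, -0.4, 2.2]
opening: 0.0002
grasp_force: 1.2
```

{"name": "carry_out", "arguments": {"commands": [[0, [-0.4, 0.1, -1], 0], [0, [-0.8, 0.2, -2], 0], [0, [-1, 0.2, -3], 0], [0, [-1.2, 0.3, -4], 0], [0, [-1.4, 0.3, -5], 0], [0, [-1.5, 0.3, -6], 0], [0, [-1.5, 0.3, -6.5], 0], [0, [-1.5, 0.3, -6.8], 0]]}}

```text
time_s: 3.48
tool_pos: [0.4881, 0.046, 0.1163]
tool_rot: [-0.343, -3.122, -0.001]
contact_force: [-0.5, 1.1, 1.2]
opening: -0.0002
grasp_force: 0.8
```

{"name": "carry_out", "arguments": {"commands": [[0, [0, 0, -0.3], 0], [0, [0, 0, -0.5], 0], [0, [0, 0, -0.7], 0], [0, [0, 0, -0.9], 0], [0, [0, 0, -1], 0], [0, [0, 0, -1.1], 0], [0, [0, 0, -1.2], 0], [0, [0, 0, -1.2], 0]]}}

```text
time_s: 4.15
tool_pos: [0.4887, 0.045, 0.105]
tool_rot: [0.346, 3.121, 0.0]
contact_force: [-2.0, 1.0, 4.8]
opening: 0.0001
grasp_force: 2.9
```

{"name": "carry_out", "arguments": {"commands": [[0, [0, 0, -0.05], 0], [0, [0, 0, -0.1], 0], [0, [0, 0, -0.15], 0], [0, [0, 0, -0.15], 0], [0, [0, 0, -0.15], 0], [0, [0, 0, -0.15], 0], [0, [0, 0, -0.15], 0], [0, [0, 0, -0.15], 0]]}}

```text
time_s: 4.82
tool_pos: [0.4888, 0.045, 0.1049]
tool_rot: [0.346, 3.121, 0.0]
contact_force: [-4.8, 1.3, 16.8]
opening: -0.0001
grasp_force: 8.3
```

{"name": "carry_out", "arguments": {"commands": [[0, [0, 0, 3], 0], [0, [0, 0, 7], 0], [0, [0, 0, 11], 0], [0.5, [0, 1, 14.7], 0.1], [0.5, [-1, 3, 14.7], 0.2], [0.5, [-2, 5, 14.7], 0.3], [0.5, [-3, 7, 14.7], 0.4], [0.5, [-3.9, 8.7, 14.7], 0.5]]}}

```text
time_s: 5.48
tool_pos: [0.4491, 0.1327, 0.2501]
tool_rot: [-0.444, 3.109, -0.001]
contact_force: [0.7, 0.4, 1.1]
opening: 0.0427
grasp_force: 0.0
```

```bash
python3 - <<'E'
from cell import sensors,cams
import cv2,numpy as np
f=lambda i,k:cv2.resize(np.clip(i.astype(float)*1.6,0,255).astype(np.uint8),None,fx=k,fy=k,interpolation=cv2.INTER_CUBIC)
c=cams.read_camera("wrist");t=cams.read_camera("top")
np.savez("w1.npz",**{k:c[k] for k in c});np.save("top1.npy",t["color"])
cv2.imwrite("pics/w1.png",f(c["color"][:,:,::-1],1.25))
s=sensors.read_state();print(s["tool_pos"],s["tool_rot"],c["origin"],c["attitude"],s["contact_force"])
E
```

```text
[0.4481865  0.13343061 0.24982693] [ 4.43190862e-01 -3.10974960e+00 -2.36188101e-04] [0.38062573 0.11374782 0.39367492] [-0.19798437 -0.26263409  1.84114747] [ 0.91078361 -0.40246508  0.55945902]
```

View pics/w1.png

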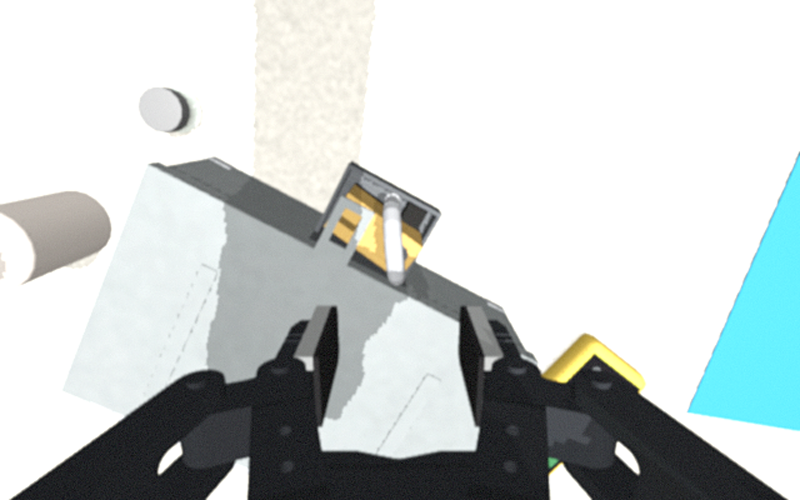

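The picture shows the lid shut with the tongue at (340,230), and the shackle bow running from the free leg at (392,195) to the heel at (398,278). The bow lies between the open pads in direction. I'll zoom in for the padlock's angle.

```bash
python3 - <<'E'
import cv2,numpy as np
c=np.load("w1.npz")["color"][125:235,250:360,::-1]
cv2.imwrite("pics/w2.png",cv2.resize(np.clip(c*1.2,0,255).astype(np.uint8),None,fx=5.4,fy=5.4,interpolation=cv2.INTER_CUBIC))
E
```

```text
(no output)
```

View pics/w2.png

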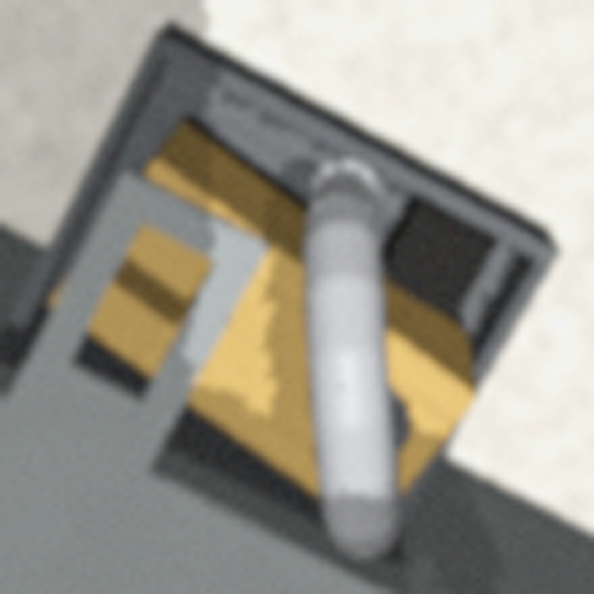

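Crop (x5.4, offset 250,125): the padlock's top face has its front edge (147,175)–(475,388), and its back edge shows at (190,405)–(315,490). The tongue tip is (130,178)–(268,240), the slot corners are (145,222), (215,262), (145,397) and (75,362), and the dark band in the slot is at (160,285). The bow's free leg is at (346,180) and its heel end at (360,530).

```bash
cat >> h.py <<'E'
CAM["w1"]=([[348.923,0,318.521],[0,348.923,198.685],[0,0,1]],[0.38062573,0.11374782,0.39367492],[-0.19798437,-0.26263409,1.84114747])
E
python3 - <<'E'
from h import *
W=lambda x,y,z:onz("w1",250+x/5.4-.4,125+y/5.4-.4,z)
C=np.array([.5803,.0927,0]);yaw=-.22
def loc(p):
    d=p-C;return R.from_euler("z",-yaw).apply(d)*1000
for n,a,z in(("frontL",(147,175),.1005),("frontR",(475,388),.1005),("frontM",(300,262),.1005),("backL",(190,405),.1005),("backR",(315,490),.1005),("backRR",(405,490),.1005),("tipL",(130,178),.105),("tipR",(268,240),.105),("slot1",(145,222),.105),("slot2",(215,262),.105),("slot3",(145,397),.105),("slot4",(75,362),.105),("bandL",(130,268),.1005),("bandR",(190,308),.1005),("bowF",(346,230),.1685),("bowTopMid",(350,380),.1685),("heelin",(400,420),.1005)):
    print(n,W(*a,z),loc(W(*a,z)))
T=lambda x,y:onz("top",190+x/4-.4,125+y/4-.4,.1005)
for n,p in(("BL",(330,470)),("BR",(449,507)),("FR",(436,566)),("FL",(312,527)),("mark",(415,530))):print(n,loc(T(*p)))
E
```

```text
frontL [0.4375 0.0934 0.1005] [-139.5341  -30.5102  100.5   ]
frontR [0.4562 0.1529 0.1005] [-134.2548   31.6931  100.5   ]
frontM [0.4441 0.1201 0.1005] [-138.8786   -2.943   100.5   ]
backL [0.4719 0.1094 0.1005] [-109.4154   -7.3539  100.5   ]
backR [0.4802 0.1328 0.1005] [-106.406    17.3284  100.5   ]
backRR [0.4761 0.147  0.1005] [-113.5586   30.2788  100.5   ]
tipL [0.4378 0.0913 0.105 ] [-138.7703  -32.4806  105.    ]
tipR [0.4412 0.1143 0.105 ] [-140.4768   -9.2703  105.    ]
slot1 [0.4438 0.0952 0.105 ] [-133.7508  -27.3315  105.    ]
slot2 [0.4469 0.1073 0.105 ] [-133.3874  -14.8797  105.    ]
slot3 [0.4712 0.1022 0.105 ] [-108.5088  -14.4912  105.    ]
slot4 [0.4688 0.0901 0.105 ] [-108.2957  -26.8395  105.    ]
bandL [0.4526 0.0945 0.1005] [-124.9681  -26.124   100.5   ]
bandR [0.4563 0.1053 0.1005] [-123.7767  -14.7807  100.5   ]
bowF [0.424  0.1229 0.1685] [-159.1126   -4.5941  168.5   ]
bowTopMid [0.442  0.1286 0.1685] [-142.7743    4.907   168.5   ]
heelin [0.4648 0.1428 0.1005] [-123.6637   23.7056  100.5   ]
BL [-105.4032   28.2877  100.5   ]
BR [-111.8321  -32.8655  100.5   ]
FR [-141.1612  -32.4227  100.5   ]
FL [-134.399    31.0195  100.5   ]
mark [-126.0482  -18.7937  100.5   ]
```

The frame checks out: the slot measures (-121,-21) against (-120,-20). The askew angle is about +0.10. I'll lower over the bow, then close.

{"name": "carry_out", "arguments": {"commands": [[0.5, [0, 0, -2.5], 0], [0.5, [0, 0, -5], 0], [0.5, [0, 0, -7], 0], [0.5, [0, 0, -8.5], 0], [0.5, [0, 0, -9.5], 0], [0.5, [0, 0, -10.2], 0], [0.5, [0, 0, -10.5], 0], [0.5, [0, 0, -10.5], 0]]}}

```text
time_s: 6.25
tool_pos: [0.4493, 0.1314, 0.1443]
tool_rot: [0.435, -3.11, 0.0]
contact_force: [1.2, 0.2, -0.3]
opening: 0.0428
grasp_force: 0.0
```

{"name": "carry_out", "arguments": {"commands": [[0.35, [0, 0, 0], 0], [0.28, [0, 0, 0], 0], [0.22, [0, 0, 0], 0], [0.16, [0, 0, 0], 0], [0.1, [0, 0, 0], 0], [0.05, [0, 0, 0], 0], [0.05, [0, 0, 0], 0], [0.05, [0, 0, 0], 0]]}}

```text
time_s: 6.92
tool_pos: [0.4498, 0.1318, 0.1452]
tool_rot: [-0.437, 3.11, -0.001]
contact_force: [-0.4, -1.4, 2.3]
opening: 0.0082
grasp_force: 58.5
```

{"name": "carry_out", "arguments": {"commands": [[0.05, [0.04, -0.11, 0], 0.06], [0.05, [0.08, -0.22, 0], 0.12], [0.05, [0.14, -0.33, 0], 0.18], [0.05, [0.19, -0.43, 0], 0.24], [0.05, [0.26, -0.54, 0], 0.3], [0.05, [0.33, -0.63, 0], 0.36], [0.05, [0.4, -0.72, 0], 0.42], [0.05, [0.48, -0.81, 0], 0.475]]}}

```text
time_s: 7.58
tool_pos: [0.454, 0.1244, 0.1449]
tool_rot: [-1.161, 2.919, 0.003]
contact_force: [-0.6, 0.8, 2.5]
opening: 0.008
grasp_force: 58.6
```

{"name": "carry_out", "arguments": {"commands": [[0.05, [0.09, -0.08, 0], 0.06], [0.05, [0.18, -0.16, 0], 0.12], [0.05, [0.27, -0.23, 0], 0.18], [0.05, [0.37, -0.3, 0], 0.24], [0.05, [0.47, -0.36, 0], 0.3], [0.05, [0.58, -0.41, 0], 0.36], [0.05, [0.69, -0.46, 0], 0.42], [0.05, [0.8, -0.5, 0], 0.475]]}}

```text
time_s: 8.25
tool_pos: [0.461, 0.1198, 0.1446]
tool_rot: [1.816, -2.563, -0.005]
contact_force: [-2.7, 2.1, 1.3]
opening: 0.0081
grasp_force: 58.7
```

```bash
python3 - <<'E'
from cell import sensors,cams
from h import *
s=sensors.read_state();print(s["tool_pos"],s["contact_force"],s["wrist_torque"])
r=R.from_rotvec(s["tool_rot"]).as_matrix();a=np.arctan2(r[1,1],r[0,1]);print("tool y ang",a,"swing if square",-.22+np.pi-a, -.22-a)
c=cams.read_camera("wrist");np.savez("w3.npz",**{k:c[k] for k in c});print(c["origin"],c["attitude"])
t=cams.read_camera("top")["color"];np.save("top3.npy",t)
f=lambda i,k:cv2.resize(np.clip(i[:,:,::-1]*1.3,0,255).astype(np.uint8),None,fx=k,fy=k,interpolation=cv2.INTER_CUBIC)
A=f(c["color"][100:300,220:420],2);cv2.imwrite("pics/w3.png",A)
E
```

```text
[0.461  0.1198 0.1446] [-2.6615  2.14    1.3457] [0.4296 0.5623 0.0341]
tool y ang 2.8036374117475087 swing if square 0.11795524184228423 -3.023637411747509
[0.4376 0.0535 0.2881] [-0.0644 -0.3981  2.7781]
```

View pics/w3.png

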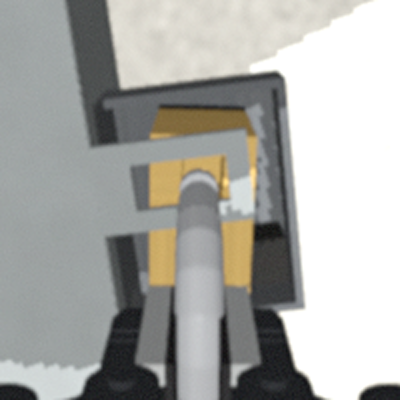

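The picture shows the free leg standing in the tongue's slot at (200,185). It is centred on the brass body, whose sides are at columns 150 and 250, and the bow runs parallel to it. I'll press gently.

{"name": "carry_out", "arguments": {"commands": [[0.05, [0, 0, -0.1], 0], [0.05, [0, 0, -0.2], 0], [0.05, [0, 0, -0.3], 0], [0.05, [0, 0, -0.4], 0], [0.05, [0, 0, -0.5], 0], [0.05, [0, 0, -0.6], 0], [0.05, [0, 0, -0.65], 0], [0.05, [0, 0, -0.7], 0]]}}

```text
time_s: 9.02
tool_pos: [0.4612, 0.1196, 0.1374]
tool_rot: [1.811, -2.566, -0.004]
contact_force: [-3.5, 3.5, 3.6]
opening: 0.0079
grasp_force: 58.8
```

{"name": "carry_out", "arguments": {"commands": [[0.05, [0, 0, -0.05], 0], [0.05, [0, 0, -0.1], 0], [0.05, [0, 0, -0.15], 0], [0.05, [0, 0, -0.2], 0], [0.05, [0, 0, -0.25], 0], [0.05, [0, 0, -0.3], 0], [0.05, [0, 0, -0.3], 0], [0.05, [0, 0, -0.3], 0]]}}

```text
time_s: 9.68
tool_pos: [0.4612, 0.1196, 0.1345]
tool_rot: [1.811, -2.567, -0.004]
contact_force: [-2.9, 3.7, 3.0]
opening: 0.0083
grasp_force: 58.9
```

{"name": "carry_out", "arguments": {"commands": [[0.05, [0, 0, -0.05], 0], [0.05, [0, 0, -0.1], 0], [0.05, [0, 0, -0.15], 0], [0.05, [0, 0, -0.2], 0], [0.05, [0, 0, -0.25], 0], [0.05, [0, 0, -0.3], 0], [0.05, [0, 0, -0.35], 0], [0.05, [0, 0, -0.4], 0]]}}

```text
time_s: 10.35
tool_pos: [0.4614, 0.1198, 0.1312]
tool_rot: [-1.811, 2.567, 0.004]
contact_force: [-5.3, 4.9, 10.8]
opening: 0.0079
grasp_force: 59.6
```

{"name": "carry_out", "arguments": {"commands": [[0.05, [0, 0, -0.08], 0], [0.05, [0, 0, -0.16], 0], [0.05, [0, 0, -0.24], 0], [0.05, [0, 0, -0.32], 0], [0.05, [0, 0, -0.4], 0], [0.05, [0, 0, -0.48], 0], [0.05, [0, 0, -0.55], 0], [0.05, [0, 0, -0.6], 0]]}}

```text
time_s: 11.02
tool_pos: [0.4615, 0.1199, 0.1254]
tool_rot: [-1.811, 2.566, 0.004]
contact_force: [-5.8, 5.0, 10.6]
opening: 0.008
grasp_force: 60.2
```

{"name": "carry_out", "arguments": {"commands": [[0.05, [0, 0, -0.04], 0], [0.05, [0, 0, -0.08], 0], [0.05, [0, 0, -0.12], 0], [0.05, [0, 0, -0.16], 0], [0.05, [0, 0, -0.2], 0], [0.05, [0, 0, -0.24], 0], [0.05, [0, 0, -0.28], 0], [0.05, [0, 0, -0.3], 0]]}}

```text
time_s: 11.68
tool_pos: [0.4613, 0.1196, 0.1219]
tool_rot: [1.811, -2.567, -0.003]
contact_force: [-4.7, 3.6, 6.0]
opening: 0.0084
grasp_force: 59.8
```

{"name": "carry_out", "arguments": {"commands": [[0.05, [0, 0, -0.02], 0], [0.05, [0, 0, -0.04], 0], [0.05, [0, 0, -0.06], 0], [0.05, [0, 0, -0.06], 0], [0.05, [0, 0, -0.06], 0], [0.05, [0, 0, -0.06], 0], [0.05, [0, 0, -0.06], 0], [0.05, [0, 0, -0.06], 0]]}}

```text
time_s: 12.35
tool_pos: [0.4613, 0.1196, 0.1214]
tool_rot: [1.811, -2.567, -0.003]
contact_force: [-5.3, 3.0, 6.6]
opening: 0.0079
grasp_force: 59.9
```

The force fell from 10.6 to 6 N at the 22.5 mm drop, so it has probably clicked. I'll release, rise and look.

{"name": "carry_out", "arguments": {"commands": [[0.1, [0, 0, 0], 0], [0.2, [0, 0, 0], 0], [0.3, [0, 0, 0], 0], [0.4, [0, 0, 0], 0], [0.5, [0, 0, 0], 0], [0.5, [0, 0, 0], 0], [0.5, [0, 0, 0], 0], [0.5, [0, 0, 0], 0]]}}

```text
time_s: 13.02
tool_pos: [0.4623, 0.1188, 0.1212]
tool_rot: [1.811, -2.567, 0.0]
contact_force: [-0.2, 1.2, -0.0]
opening: 0.0428
grasp_force: 0.0
```

{"name": "carry_out", "arguments": {"commands": [[0.5, [0, 0, 1], 0], [0.5, [0, 0, 3], 0], [0.5, [0, 0, 6], 0], [0.5, [0, 0, 9], 0], [0.5, [0, 0, 12], 0], [0.5, [-1, 0, 14], 0], [0.5, [-1, 0, 14], 0], [0.5, [-1, 0, 14], 0]]}}

```text
time_s: 13.68
tool_pos: [0.453, 0.119, 0.2623]
tool_rot: [-1.81, 2.564, -0.002]
contact_force: [-0.1, -0.5, 0.3]
opening: 0.043
grasp_force: 0.0
```

```bash
python3 - <<'E'
from cell import sensors,cams
from h import *
s=sensors.read_state();print(s["time_s"],s["tool_pos"],s["contact_force"],s["opening"])
c=cams.read_camera("wrist");t=cams.read_camera("scene")["color"]
f=lambda i,k:cv2.resize(np.clip(i[:,:,::-1]*1.3,0,255).astype(np.uint8),None,fx=k,fy=k,interpolation=cv2.INTER_CUBIC)
cv2.imwrite("pics/w4.png",np.hstack([f(c["color"][60:260,220:420],2),f(t[120:280,230:390],2.5)]))
for z in(.1635,.141):print(z,(proj("scene",[.4613,.1194,z+.005])-[230,120])*2.5+[400,0])
E
```

```text
13.6833 [0.453  0.119  0.2623] [-0.0824 -0.4997  0.3418] 0.042995772862498206
0.1635 [525.7547  98.5938]
0.141 [527.3328 112.8293]
```

View pics/w4.png

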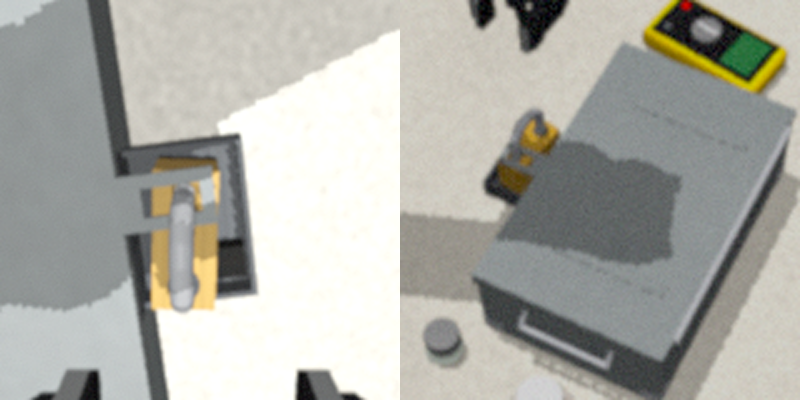

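The right panel shows the bow's top at row ~112, where the locked height predicts 112.8 and fully up would be 98.6. The left panel shows the leg down through the tongue, with the lid shut and the gripper clear.

```bash
python3 -c "
from cell import sign_off
print(sign_off())"
```

```text
the job is handed in; nothing more can be done
None
```

The tool chest is locked: the lid is shut, the shackle went through the tongue and stayed down after release, no more than about 17 N was felt, and the job was handed in at about 14 s.

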